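Check the serving tray's re-glued corner with a square

TASK

One corner of the wooden serving tray on the counter has just been re-glued: the one pointing towards the robot, the only one with no metal plate on its rim. Take the metal L-shaped square by its upright wooden handle, lay it flat on the counter around the outside of that corner and press it home, so that both of its arms bear on the tray's two outer faces at once with no gap. Then let go and leave the square lying there, flat and flush around the corner.

Things in the scene. Friction and masses are not known exactly. Their poses are not given: they have to be found in the camera images.
- square: loose slick aluminium L (not the straight bar), 15 mm thick, 0.2-0.4 kg, arms 40 wide, inner edges 110 long, cut back 4 over the first 25. Origin: where the inner edges meet, underside; x: level bisector out of the opening, inner edges at +-45 degrees to it; z up. Wooden handle: upright fin on the bend, 16 thick (along x), 46 wide (y), 15 to 70 mm up, centre x = -26 mm, y = 0; grip across the 16
- tray: shallow wooden tray, fixed, 280 x 220 mm, rails 14 thick, 25 high; steel plates on three rim corners, none on the re-glued one, which points towards the robot. Glass and jar in it, 180 mm or more from that corner. Origin: outside of the bare corner at counter height; x: level, along that corner's bisector into the tray. Flush = the square's origin and x axis coincide with these
- rail_left: the tray's left rail, one of the two faces to check, 25 mm high, rising straight from the counter, varnished and slippery; same origin and axes as the tray; its outer face runs 280 mm from the origin at +45 degrees to x
- rail_right: the tray's right rail, the other face to check, 25 mm high, rising straight from the counter, varnished and slippery; same origin and axes as the tray; its outer face runs 220 mm from the origin at -45 degrees to x
Not all that is in view belongs to the job. Leave any turquoise look-alike of the square alone.

How it is judged:
By the outcome, as a careful person would: the job done as asked, in the order asked, and still so for the second after the job is handed in, with the robot touching nothing.
It also fails if it takes over 40 s, if anything falls off the work surface, if the arm or the gripper's body presses on something with over 40 N, if the wrist force passes 120 N, or if a joint passes its speed limit or range.

ROBOT

A 6-joint arm with a two-finger parallel gripper is mounted at the origin on the work surface. World frame = base frame: x ahead of the robot, y to its left, z up, the work surface at z = 0. Lengths are in mm, angles in rad, forces in N, time in s.
With the tool pointing down it reaches from about 350 to 950 mm from the base axis. Payload 17.4 kg.
Tool frame: the origin (TCP) lies on the centre line of the jaws, within the pads' length; the fingertips stand 19 mm ahead of it and the grasp point (between the pads) is the TCP (manip.tips_ahead is the distance from the TCP to the fingertips, in mm); z points along the fingers, y is the direction in which the jaws open and shut (so a half turn about z gives the same grasp; the last joint's range is limited). The gripper opens to 93 mm and grips with 3 to 60 N. Pads are 15 mm wide; open, the fingers measure 128 mm over their backs; the gripper's body (75 mm by 188 mm) begins 65 mm behind the grasp point.
Start: joints at [-1.215, 0.116, 1.442, -0, 1.584, -0.038], TCP at [258.989, -623.344, 237.646] pointing down, gripper open.
Joint ranges: [-2.83, 2.83], [-0.83, 2.19], [0.07, 2.5], [-1.14, 4.28], [0.01, 3], [-2.97, 2.97]. Speed limits (rad/s): [1.89, 1.89, 2.22, 3.14, 3.14, 3.14].

INTERFACE

Orientations are given as a unit quaternion [x, y, z, w].
In Python, from cell import get_obs, eyes, finish_job, manip gives the robot as it stands.
- The arm moves only by the shell command python3 -m pendant 'ROWS' [FORCE]. ROWS is JSON, a list of rows, each an object with "xyz": the shift along the tool's x, y, z in m, a list of three; "roll": the turn about the tool's z in rad; "fingers": the closure, from -1 (fully open) to 1 (shut), so that 0 is half open. In form: [{"xyz": [dx, dy, dz], "roll": roll, "fingers": fingers}, ...]. A call has 1 to 10 rows; each row is the pose to reach, as a shift and turn from the pose commanded when the call began, along the tool's axes at that moment; what a row does not reach only later rows make up. A row lasts 1/8 s, in which the tool goes at most 62.5 mm and 10.7 degrees, less where a joint would pass 70% of its speed; a pose out of reach is approached as far as the arm can. A call with a gripper value outside its range is refused whole. The fingers move at their own pace and stop on an object; FORCE is the grip in N (left out, the last holds). Time passes only in rows, so rows that repeat a pose let the fingers close. It gives the time, the measured TCP pose, the force and the opening at its end, in the units of the state.
- get_obs(): the state, without advancing time (a new reading comes with each control period).
- eyes.snapshot(name): name is "scene" or "top"; returns a dict with "img" (400x640x3 uint8, red, green, blue), "K" (3x3 intrinsics, pixels), "T" (4x4, takes a point from camera to world coordinates). Camera axes: x right, y down, z forward; pixel columns grow to the right and rows downward; lengths in mm; the calibration is good to about 2 mm. A picture is of the moment at which its call begins. There is no depth.
- finish_job(): hands the job in, once; it reports no verdict.
The state is a dict: "t": time; "q": joint angles; "qd": joint speeds; "effort": joint torques, N m; "tcp_pos": TCP position; "tool_rot": TCP orientation; "force": force on the tool from outside, world axes, zero at the start; "wrist_torque": the same for the moment, N m; "grip_width": finger opening in mm.
Only numpy, scipy, OpenCV 4.12 (cv2) and the standard library are available. Lean on these libraries where they do the work, as an engineer would, in place of code of your own. Each camera call takes 0.05 s, during which the arm holds its last target. There are 200 camera calls.

## Working session

There is one attempt and no reset: what is moved stays moved. The work goes in short steps, Python scripts to look and compute and a shell command to move; the robot and the scene stay as the last step left them, time stands still between calls to the robot, and variables do not carry over. Pictures are saved under pics/ and viewed, about 8 in all and at most 12, crops included, and the job is handed in when it is done.

```bash
ls; mkdir -p pics; python3 - <<'E'
from cell import get_obs, eyes, manip
import cv2,numpy as np
o=get_obs();print({k:np.round(v,3).tolist() for k,v in o.items()})
for n in("scene","top"):
    s=eyes.snapshot(n);cv2.imwrite(f"pics/{n}0.png",s["img"][:,:,::-1]);print(n,np.round(s["K"],1).tolist(),np.round(s["T"],3).tolist())
E
```

```text
pics
{'t': 0.0, 'q': [-1.215, 0.116, 1.442, 0.0, 1.584, -0.038], 'qd': [-0.001, -0.001, -0.0, -0.0, -0.0, 0.001], 'effort': [0.004, -72.126, -62.261, 0.078, 0.024, -0.0], 'tcp_pos': [258.949, -623.163, 236.934], 'tool_rot': [0.981, 0.196, -0.0, -0.001], 'force': [0.187, 0.143, -0.066], 'wrist_torque': [-0.061, 0.036, 0.036], 'grip_width': 93.093}
scene [[415.1, 0.0, 320.4], [0.0, 415.1, 191.4], [0.0, 0.0, 1.0]] [[-0.383, 0.769, -0.511, 867.996], [0.924, 0.318, -0.214, 220.421], [-0.001, -0.554, -0.832, 804.55], [0.0, 0.0, 0.0, 1.0]]
top [[465.6, 0.0, 317.5], [0.0, 465.6, 202.1], [0.0, 0.0, 1.0]] [[0.026, -0.999, 0.037, 348.483], [-1.0, -0.026, 0.01, 27.038], [-0.009, -0.038, -0.999, 1364.398], [0.0, 0.0, 0.0, 1.0]]
```

View pics/top0.png

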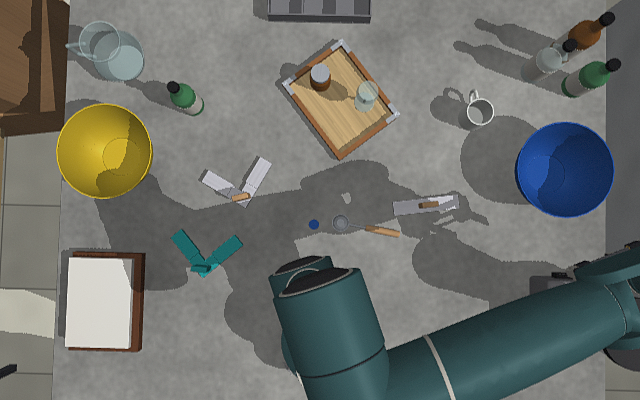

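View pics/scene0.png

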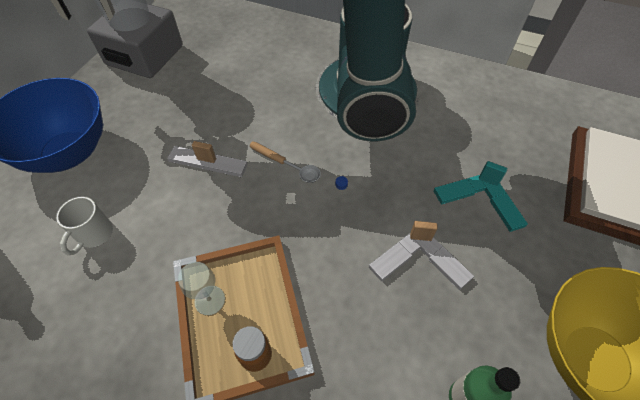

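```bash
python3 - <<'E'
import cv2,numpy as np
im=cv2.imread("pics/top0.png")
c=cv2.resize(im[130:215,190:350],None,fx=5,fy=5,interpolation=cv2.INTER_CUBIC)
cv2.imwrite("pics/crop0.png",c)
hsv=cv2.cvtColor(im,cv2.COLOR_BGR2HSV)
for p in [(216,184),(258,172),(240,197),(230,160),(230,205),(332,150),(355,146),(350,165),(300,110),(340,170)]: print(p,hsv[p[1],p[0]])
E
```

```text
(216, 184) [120   9 196]
(258, 172) [127  12 198]
(240, 197) [ 15 108 181]
(230, 160) [ 48   9 137]
(230, 205) [30  5 96]
(332, 150) [ 14 155 138]
(355, 146) [ 14 145 142]
(350, 165) [15 11 90]
(300, 110) [23 12 82]
(340, 170) [23 11 94]
```

View pics/crop0.png

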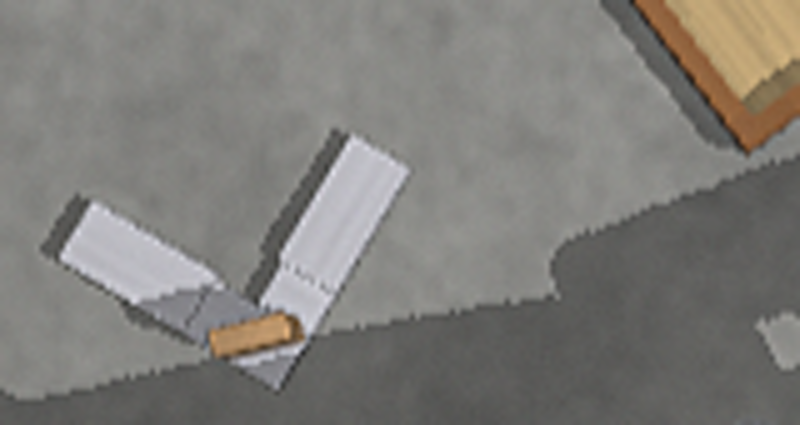

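```bash
cat > h.py <<'E'
import cv2,numpy as np
def plane(s,uv,z):
    K,T=np.array(s["K"]),np.array(s["T"]); uv=np.atleast_2d(np.asarray(uv,float))
    d=(T[:3,:3]@np.linalg.inv(K)@np.c_[uv,np.ones(len(uv))].T).T
    return (T[:3,3]+d*((z-T[2,3])/d[:,2])[:,None])[:,:2]
def proj(s,P):
    K,T=np.array(s["K"]),np.array(s["T"]); p=K@(T[:3,:3].T@(np.asarray(P,float)-T[:3,3])); return p[:2]/p[2]
def mask(im,lo,hi,box):
    h=cv2.cvtColor(im,cv2.COLOR_RGB2HSV); m=cv2.inRange(h,lo,hi); k=np.zeros_like(m)
    x0,y0,x1,y1=box; k[y0:y1,x0:x1]=m[y0:y1,x0:x1]; return k
def big(m): return max(cv2.findContours(m,cv2.RETR_EXTERNAL,cv2.CHAIN_APPROX_NONE)[0],key=cv2.contourArea)[:,0]
def line(P):
    vx,vy,x,y=cv2.fitLine(P.astype(np.float32),cv2.DIST_HUBER,0,.01,.01).ravel(); return np.array([x,y]),np.array([vx,vy])
def meet(a,b):
    t=np.linalg.solve(np.c_[a[1],-b[1]],b[0]-a[0]); return a[0]+t[0]*a[1]
def near(P,a,b,w=8,trim=.12):
    a,b=np.array(a,float),np.array(b,float);L=np.linalg.norm(b-a);d=(b-a)/L;r=P-a
    t=r@d; n=abs(r@np.array([-d[1],d[0]])); return P[(t>trim*L)&(t<(1-trim)*L)&(n<w)]
E
python3 - <<'E'
from cell import eyes
from h import *
s=eyes.snapshot("top");im=s["img"]
# tray
m=mask(im,(5,90,50),(20,255,255),(270,30,410,170)); c=big(m); h=cv2.convexHull(c.astype(np.int32))[:,0]
print("tray approx",cv2.approxPolyDP(h,4,True)[:,0].tolist())
P=plane(s,c,25)
cor=plane(s,[[340,159]],25)[0]
A=plane(s,[[398,117]],25)[0];B=plane(s,[[282,84]],25)[0]
for nm in (0,):
    l=line(near(P,cor,B,6));r=line(near(P,cor,A,6));O=meet(l,r)
    an=lambda l,q:np.degrees(np.arctan2(*(l[1]*np.sign(l[1]@(q-cor)))[::-1]))
    print("tray O",O,"left",an(l,B),"right",an(r,A),"bis",(an(l,B)+an(r,A))/2)
# square
m=mask(im,(105,5,60),(150,40,255),(195,150,280,212)); m=cv2.morphologyEx(m,cv2.MORPH_CLOSE,np.ones((3,3)));c=big(m)
print("sq area",cv2.contourArea(c),"approx",cv2.approxPolyDP(c.astype(np.int32),2.5,True)[:,0].tolist())
print(plane(s,cv2.approxPolyDP(c.astype(np.int32),2.5,True)[:,0],15).round(1).tolist())
m=mask(im,(8,60,60),(22,255,255),(195,150,280,212));c=big(m);print("handle",plane(s,c.mean(0)[None],65),cv2.minAreaRect(plane(s,c,65).astype(np.float32)))
E
```

```text
tray approx [[341, 47], [353, 53], [389, 100], [391, 113], [386, 125], [339, 160], [291, 96], [289, 84], [295, 73], [327, 49]]
tray O [522.4469  -18.63691] left 38.19633432217994 right -51.79403044154115 bis -6.798848059680605
sq area 983.5 approx [[271, 164], [260, 157], [241, 190], [209, 170], [202, 181], [231, 199], [232, 194], [249, 192], [250, 199], [237, 202], [245, 207]]
[[506.4, 178.3], [526.1, 211.0], [428.4, 263.3], [484.3, 358.5], [451.7, 377.8], [401.5, 291.5], [416.1, 289.1], [423.2, 239.8], [402.9, 236.3], [393.2, 273.8], [379.3, 250.1]]
handle [[406.58335635 255.26891777]] ((406.8650817871094, 255.23228454589844), (17.694841384887695, 50.913169860839844), 15.527852058410645)
```

Candidates: the silver L with a wooden fin (top 240,192) is the square. The turquoise L (205,265) is the look-alike and the silver straight bar with a handle (425,205) isn't L-shaped. The bare corner is at top (340,159). Measured lengths (outer edges about 147 mm against 150) agree.

```bash
cat > go.py <<'E'
import sys,numpy as np
from cell import get_obs
from scipy.spatial.transform import Rotation as R
def go(x,y,z,yaw):   # yaw: desired direction of tool y, deg
    o=get_obs();M=R.from_quat(o["tool_rot"]).as_matrix();d=M.T@(np.array([x,y,z])-o["tcp_pos"])/1000
    cur=np.degrees(np.arctan2(M[1,1],M[0,1]));r=-np.radians((yaw-cur+180)%360-180)
    print("t",round(o["t"],2),"yaw",cur.round(2),"tcp",np.round(o["tcp_pos"],1),"F",np.round(o["force"],1),"w",round(o["grip_width"],1),"-> xyz",d.round(4).tolist(),"roll",round(r,4))
if __name__=="__main__": go(*map(float,sys.argv[1:]))
E
python3 go.py 480 -200 200 -20;python3 go.py 407 256 150 15.5
```

```text
t 0.15 yaw -67.44 tcp [ 259.  -623.2  237.1] F [-0.4  0.4  0. ] w 93.0 -> xyz [0.3665, -0.306, 0.0374] roll -0.8279
t 0.15 yaw -67.44 tcp [ 259.  -623.2  237.1] F [-0.4  0.4  0. ] w 93.0 -> xyz [0.4741, -0.755, 0.0878] roll -1.4475
```

```bash
python3 -m pendant '[{"xyz":[0.366,-0.306,0.0],"roll":-0.83,"fingers":-1},{"xyz":[0.366,-0.306,0.0],"roll":-0.83,"fingers":-1},{"xyz":[0.366,-0.306,0.0],"roll":-0.83,"fingers":-1},{"xyz":[0.366,-0.306,0.0],"roll":-0.83,"fingers":-1},{"xyz":[0.366,-0.306,0.0],"roll":-0.83,"fingers":-1},{"xyz":[0.366,-0.306,0.0],"roll":-0.83,"fingers":-1},{"xyz":[0.366,-0.306,0.0],"roll":-0.83,"fingers":-1},{"xyz":[0.474,-0.755,0.0],"roll":-1.447,"fingers":-1},{"xyz":[0.474,-0.755,0.0],"roll":-1.447,"fingers":-1},{"xyz":[0.474,-0.755,0.0],"roll":-1.447,"fingers":-1}]'; python3 go.py 407 256 150 15.5
```

```text
t: 1.4
tcp_pos: [440.0, -47.2, 237.5]
tool_rot: [0.625, 0.781, 0.0, 0.0]
force: [-0.2, 0.6, -0.1]
grip_width: 93.1
t 1.4 yaw 12.68 tcp [440.  -47.2 237.5] F [-0.2  0.6 -0.1] w 93.1 -> xyz [0.3031, 0.0343, 0.0875] roll -0.0492
```

```bash
python3 -m pendant '[{"xyz":[0.3,0.034,0.085],"roll":-0.049,"fingers":-0.4},{"xyz":[0.303,0.034,0.085],"roll":-0.049,"fingers":-0.4},{"xyz":[0.303,0.034,0.085],"roll":-0.049,"fingers":-0.4},{"xyz":[0.303,0.034,0.085],"roll":-0.049,"fingers":-0.4},{"xyz":[0.303,0.034,0.085],"roll":-0.049,"fingers":-0.4},{"xyz":[0.303,0.034,0.085],"roll":-0.049,"fingers":-0.4},{"xyz":[0.303,0.034,0.085],"roll":-0.049,"fingers":-0.4},{"xyz":[0.303,0.034,0.085],"roll":-0.049,"fingers":-0.4}]'; python3 go.py 407 256 50 15.5
python3 - <<'E'
from cell import eyes,get_obs
from h import *
s=eyes.snapshot("scene");im=s["img"]
m=mask(im,(8,60,60),(22,255,255),(395,210,450,260));c=big(m)
print("handle centre px",c.mean(0),"expected for (407,256,45):",proj(s,[407,256,45]), cv2.boundingRect(c))
cv2.imwrite("pics/s1.png",cv2.resize(im[120:320,300:540],None,fx=3,fy=3)[:,:,::-1])
E
```

```text
t: 2.4
tcp_pos: [409.6, 253.2, 153.2]
tool_rot: [0.608, 0.794, 0.0, 0.0]
force: [0.3, 0.1, 0.8]
grip_width: 65.1
t 2.4 yaw 15.08 tcp [409.6 253.2 153.2] F [0.3 0.1 0.8] w 65.1 -> xyz [0.0033, -0.0018, 0.1032] roll -0.0074
handle centre px [422.33333333 231.30555556] expected for (407,256,45): [422.05984687 228.97321519] (410, 221, 27, 20)
```

View pics/s1.png

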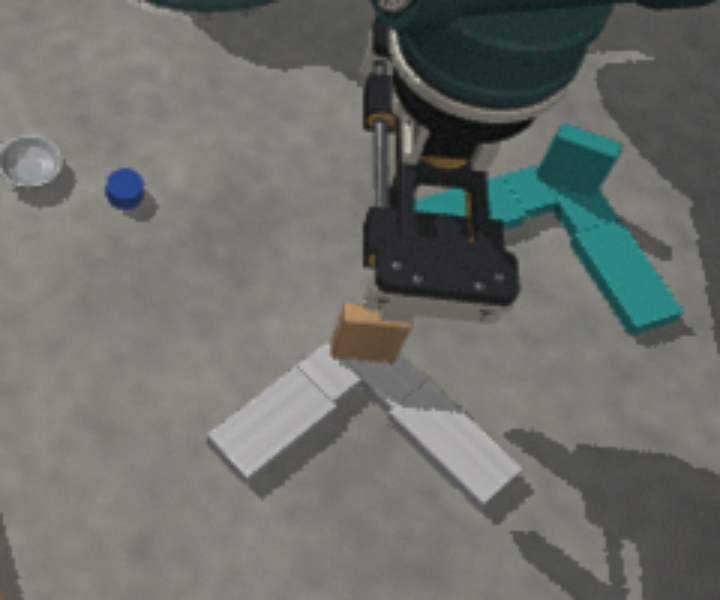

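```bash
python3 -m pendant '[{"xyz":[0.0,0.0,0.045],"roll":-0.0,"fingers":-0.4},{"xyz":[0.0,0.0,0.1],"roll":-0.0,"fingers":-0.4},{"xyz":[0.0,0.0,0.1],"roll":0,"fingers":-0.4},{"xyz":[0.0,0.0,0.1],"roll":0,"fingers":-0.4}]' 40; python3 -m pendant '[{"xyz":[0,0,0],"roll":0,"fingers":1},{"xyz":[0,0,0],"roll":0,"fingers":1},{"xyz":[0,0,0],"roll":0,"fingers":1},{"xyz":[0,0,0],"roll":0,"fingers":1},{"xyz":[0,0,0],"roll":0,"fingers":1},{"xyz":[0,0,0],"roll":0,"fingers":1}]' 40;python3 go.py 407 256 50 15.5
```

```text
t: 2.95
tcp_pos: [410.1, 254.2, 54.9]
tool_rot: [0.608, 0.794, 0.001, 0.0]
force: [-0.1, 0.3, 0.6]
grip_width: 65.0
t: 3.7
tcp_pos: [409.1, 254.2, 52.7]
tool_rot: [0.608, 0.794, -0.0, -0.0]
force: [0.2, 0.6, 0.9]
grip_width: 16.1
t 3.7 yaw 15.16 tcp [409.1 254.2  52.7] F [0.2 0.6 0.9] w 16.1 -> xyz [0.0023, -0.0016, 0.0027] roll -0.006
```

```bash
python3 -m pendant '[{"xyz":[0,0,-0.01],"roll":0,"fingers":1},{"xyz":[0,0,-0.025],"roll":0,"fingers":1},{"xyz":[0,0,-0.025],"roll":0,"fingers":1},{"xyz":[0,0,-0.025],"roll":0,"fingers":1}]'; python3 go.py 425 -7 78 -6.8
```

```text
t: 4.2
tcp_pos: [409.1, 254.2, 77.7]
tool_rot: [0.608, 0.794, 0.0, 0.0]
force: [-0.5, -0.1, -2.5]
grip_width: 16.0
t 4.2 yaw 15.15 tcp [409.1 254.2  77.7] F [-0.5 -0.1 -2.5] w 16.0 -> xyz [-0.2563, -0.0529, -0.0004] roll 0.3832
```

Lifted (weight about 3 N). Carry it to the standoff, at moderate speed.

```bash
python3 -m pendant '[{"xyz":[-0.03,-0.006,0],"roll":0.05,"fingers":1},{"xyz":[-0.07,-0.015,0],"roll":0.12,"fingers":1},{"xyz":[-0.11,-0.024,0],"roll":0.18,"fingers":1},{"xyz":[-0.15,-0.032,0],"roll":0.24,"fingers":1},{"xyz":[-0.19,-0.04,0],"roll":0.3,"fingers":1},{"xyz":[-0.225,-0.047,0],"roll":0.35,"fingers":1},{"xyz":[-0.25,-0.052,0],"roll":0.383,"fingers":1},{"xyz":[-0.256,-0.053,0],"roll":0.383,"fingers":1},{"xyz":[-0.256,-0.053,0],"roll":0.383,"fingers":1},{"xyz":[-0.256,-0.053,0],"roll":0.383,"fingers":1}]'; python3 go.py 425 -7 53 -6.8; python3 - <<'E'
from cell import eyes
from h import *
s=eyes.snapshot("scene");im=s["img"]
cv2.imwrite("pics/s2.png",cv2.resize(im[140:340,160:420],None,fx=3,fy=3)[:,:,::-1])
s=eyes.snapshot("top");im=s["img"];cv2.imwrite("pics/t2.png",cv2.resize(im[100:260,250:420],None,fx=3.5,fy=3.5)[:,:,::-1])
E
```

```text
t: 5.45
tcp_pos: [424.8, -6.0, 77.5]
tool_rot: [0.747, 0.664, -0.0, -0.0]
force: [-0.3, -0.0, -2.5]
grip_width: 15.8
t 5.45 yaw -6.72 tcp [424.8  -6.   77.5] F [-0.3 -0.  -2.5] w 15.8 -> xyz [-0.001, 0.0003, 0.0245] roll 0.0014
```

View pics/s2.png

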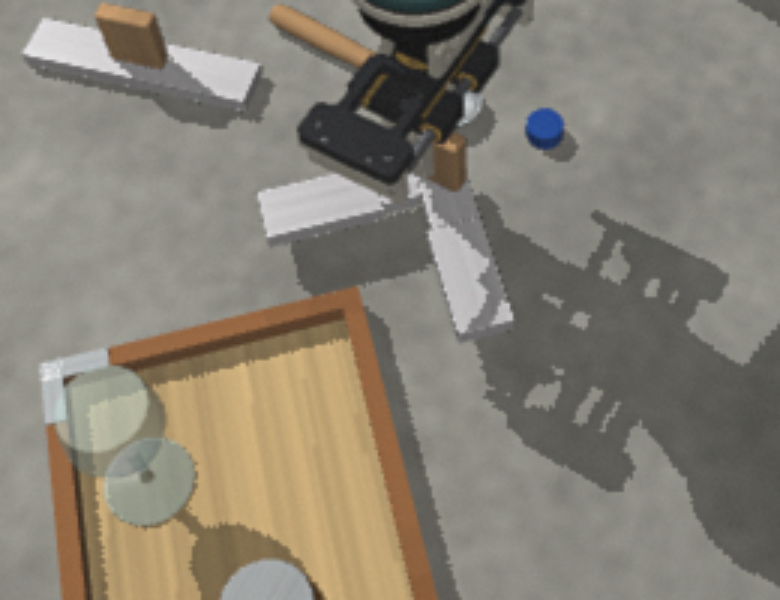

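```bash
python3 -m pendant '[{"xyz":[0,0.01,0.012],"roll":0,"fingers":1},{"xyz":[0,0.02,0.022],"roll":0,"fingers":1},{"xyz":[0,0.03,0.024],"roll":0,"fingers":1},{"xyz":[0,0.04,0.0245],"roll":0,"fingers":1},{"xyz":[0,0.04,0.0245],"roll":0,"fingers":1},{"xyz":[0,0.04,0.0245],"roll":0,"fingers":1}]'; python3 go.py 494.7 -15.3 53 -6.8; python3 - <<'E'
from cell import eyes
from h import *
s=eyes.snapshot("scene");im=s["img"]
cv2.imwrite("pics/s3.png",cv2.resize(im[160:320,190:370],None,fx=4,fy=3.7)[:,:,::-1])
E
```

```text
t: 6.3
tcp_pos: [464.5, -11.5, 53.3]
tool_rot: [0.748, 0.664, -0.0, -0.0]
force: [-0.3, 0.3, -3.3]
grip_width: 15.6
t 6.3 yaw -6.79 tcp [464.5 -11.5  53.3] F [-0.3  0.3 -3.3] w 15.6 -> xyz [-0.0002, 0.0304, 0.0003] roll 0.0001
```

View pics/s3.png

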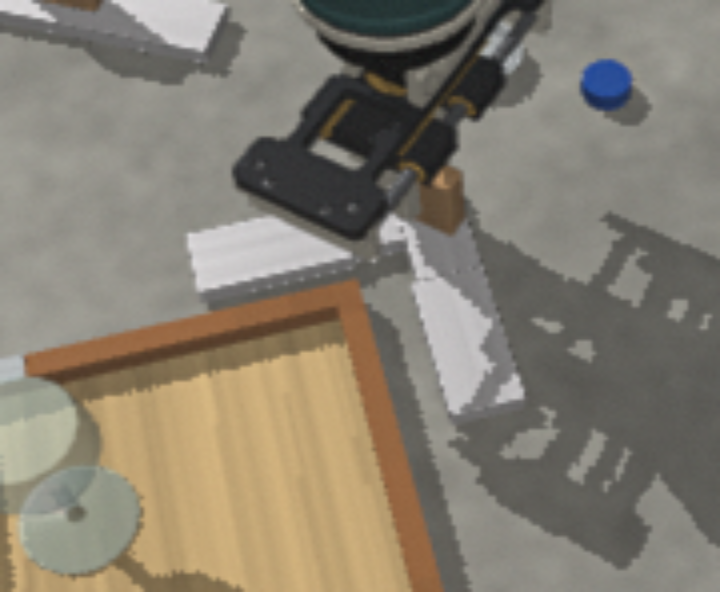

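```bash
python3 - <<'E'
from cell import eyes
from h import *
s=eyes.snapshot("scene")
f=lambda pts,z:plane(s,[[190+a/4,160+b/3.7] for a,b in pts],z)
def ang(p): d=p[1]-p[0]; return np.degrees(np.arctan2(d[1],d[0]))%180
R=f([(350,257),(197,293)],15);L=f([(413,275),(452,415)],15)
r=f([(345,284),(28,356)],25);l=f([(361,285),(438,592)],25)
print("arm angles R,L",ang(R),ang(L),"rails",ang(r),ang(l))
for n,A,B in(("right",R,r),("left",L,l)):
    d=(B[1]-B[0])/np.linalg.norm(B[1]-B[0]);nn=np.array([-d[1],d[0]]);print(n,"gap",((A-B[0])@nn).round(1))
E0=None
print("rail corner",meet((r[0],r[1]-r[0]),(l[0],l[1]-l[0])),"sq origin",meet((R[0],R[1]-R[0]),(L[0],L[1]-L[0])))
E
```

```text
arm angles R,L 128.82565004299855 37.412155004444884 rails 128.12127191377357 37.16405253173078
right gap [-21.8 -20.8]
left gap [28.4 28.8]
rail corner [525.35606585 -15.24709267] sq origin [490.15052747  -6.35915878]
```

```bash
python3 -m pendant '[{"xyz":[-0.0035,0.01,0.001],"roll":0,"fingers":1},{"xyz":[-0.0035,0.02,0.001],"roll":0,"fingers":1},{"xyz":[-0.0035,0.024,0.001],"roll":0,"fingers":1},{"xyz":[-0.0035,0.024,0.001],"roll":0,"fingers":1},{"xyz":[-0.0035,0.024,0.001],"roll":0,"fingers":1}]'; python3 -m pendant '[{"xyz":[0,0.001,0],"roll":0,"fingers":1},{"xyz":[0,0.002,0],"roll":0,"fingers":1},{"xyz":[0,0.003,0],"roll":0,"fingers":1},{"xyz":[0,0.004,0],"roll":0,"fingers":1},{"xyz":[0,0.004,0],"roll":0,"fingers":1}]'; python3 go.py 494.7 -15.3 53 -6.8
```

```text
t: 7.02
tcp_pos: [488.7, -17.9, 52.7]
tool_rot: [0.748, 0.664, 0.001, 0.001]
force: [2.8, -0.3, 5.7]
grip_width: 15.7
t: 7.65
tcp_pos: [492.0, -18.2, 52.6]
tool_rot: [0.748, 0.664, 0.0, -0.0]
force: [-3.8, 0.1, 9.2]
grip_width: 15.6
t 7.65 yaw -6.78 tcp [492.  -18.2  52.6] F [-3.8  0.1  9.2] w 15.6 -> xyz [0.0032, 0.0024, -0.0004] roll 0.0003
```

```bash
for i in 1; do python3 -m pendant '[{"xyz":[0,0.0005,-0.0003],"roll":0,"fingers":1},{"xyz":[0,0.001,-0.0003],"roll":0,"fingers":1},{"xyz":[0,0.0015,-0.0003],"roll":0,"fingers":1},{"xyz":[0,0.002,-0.0003],"roll":0,"fingers":1},{"xyz":[0,0.002,-0.0003],"roll":0,"fingers":1}]'; done; python3 -c "
from cell import get_obs;import numpy as np;o=get_obs();print(o['force'],o['wrist_torque'])"
```

```text
t: 8.28
tcp_pos: [493.8, -18.4, 52.6]
tool_rot: [0.748, 0.664, -0.0, -0.0]
force: [-2.6, -0.3, 6.9]
grip_width: 15.8
[-2.57016329 -0.28156307  6.89002733] [-0.01590445  0.3818392   0.04136452]
```

```bash
python3 -m pendant '[{"xyz":[0,0.0005,0],"roll":0,"fingers":1},{"xyz":[0,0.001,0],"roll":0,"fingers":1},{"xyz":[0,0.0015,0],"roll":0,"fingers":1},{"xyz":[0,0.002,0],"roll":0,"fingers":1},{"xyz":[0,0.002,0],"roll":0,"fingers":1}]';  python3 - <<'E'
from cell import eyes,get_obs
import cv2,numpy as np
o=get_obs();print(np.round(o['force'],1),np.round(o['wrist_torque'],2))
im=eyes.snapshot("scene")["img"]
cv2.imwrite("pics/s4.png",cv2.resize(im[190:310,210:350],None,fx=5.5,fy=5,interpolation=cv2.INTER_CUBIC)[:,:,::-1])
E
```

```text
t: 8.9
tcp_pos: [495.5, -18.6, 52.6]
tool_rot: [0.748, 0.664, -0.0, -0.0]
force: [-6.2, 1.0, 10.0]
grip_width: 16.0
[-6.2  1.  10. ] [ 0.02  0.84 -0.11]
```

View pics/s4.png

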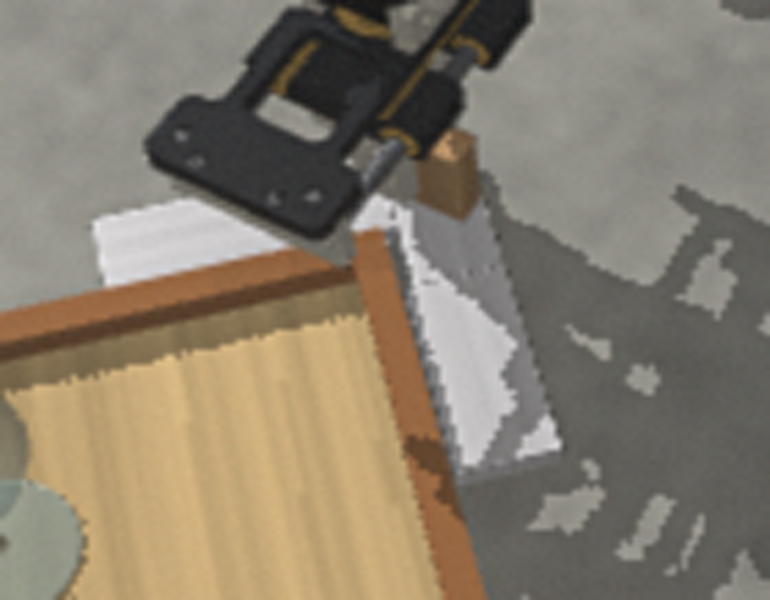

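Near contact: both arms are within a few mm of the rails, with the left one (crop 430,400) showing a thin dark line. I'll keep creeping forward on force.

```bash
python3 -m pendant '[{"xyz":[0,0.0005,0],"roll":0,"fingers":1},{"xyz":[0,0.001,0],"roll":0,"fingers":1},{"xyz":[0,0.001,0],"roll":0,"fingers":1}]'; python3 -c "
from cell import get_obs;import numpy as np;o=get_obs();print(np.round(o['force'],1),np.round(o['wrist_torque'],2))"; python3 -m pendant '[{"xyz":[0,0.0005,0],"roll":0,"fingers":1},{"xyz":[0,0.001,0],"roll":0,"fingers":1},{"xyz":[0,0.001,0],"roll":0,"fingers":1}]'; python3 -c "
from cell import get_obs;import numpy as np;o=get_obs();print(np.round(o['force'],1),np.round(o['wrist_torque'],2))"
```

```text
t: 9.32
tcp_pos: [495.9, -18.9, 52.6]
tool_rot: [0.748, 0.664, -0.001, -0.001]
force: [-15.3, -1.3, 13.3]
grip_width: 15.6
[-15.3  -1.3  13.3] [-0.16  1.92 -0.15]
t: 9.7
tcp_pos: [496.4, -19.2, 52.6]
tool_rot: [0.748, 0.664, -0.002, -0.001]
force: [-21.2, -2.8, 17.0]
grip_width: 15.7
[-21.2  -2.8  17. ] [-0.5   2.84 -0.27]
```

```bash
cat > f.py <<'E'
from cell import get_obs;import numpy as np
o=get_obs();f=np.array(o['force']);a=np.radians(-6.8);x=f[:2]@[np.cos(a),np.sin(a)];y=f[:2]@[-np.sin(a),np.cos(a)]
print("Fx %.1f Fy %.1f Fz %.1f  Nr %.1f Nl %.1f  Tz %.2f"%(x,y,f[2],(-x-y)/2**.5,(-x+y)/2**.5,o['wrist_torque'][2]))
E
python3 -m pendant '[{"xyz":[-0.0005,0.0002,-0.0003],"roll":0,"fingers":1},{"xyz":[-0.0005,0.0002,-0.0003],"roll":0,"fingers":1},{"xyz":[-0.0005,0.0002,-0.0003],"roll":0,"fingers":1}]';python3 f.py
```

```text
t: 10.07
tcp_pos: [496.6, -19.6, 52.7]
tool_rot: [0.748, 0.664, -0.001, -0.001]
force: [-17.3, -1.9, 14.1]
grip_width: 16.0
Fx -16.9 Fy -3.9 Fz 14.1  Nr 14.7 Nl 9.2  Tz -0.24
```

```bash
python3 -m pendant '[{"xyz":[-0.0006,0.0003,-0.0003],"roll":0,"fingers":1},{"xyz":[-0.0006,0.0003,-0.0003],"roll":0,"fingers":1},{"xyz":[-0.0006,0.0003,-0.0003],"roll":0,"fingers":1}]';python3 f.py;python3 -m pendant '[{"xyz":[-0.0006,0.0003,0],"roll":0,"fingers":1},{"xyz":[-0.0006,0.0003,0],"roll":0,"fingers":1},{"xyz":[-0.0006,0.0003,0],"roll":0,"fingers":1}]';python3 f.py
```

```text
t: 10.45
tcp_pos: [496.8, -20.1, 52.8]
tool_rot: [0.748, 0.664, -0.001, -0.001]
force: [-16.5, -0.4, 11.9]
grip_width: 15.8
Fx -16.3 Fy -2.4 Fz 11.9  Nr 13.2 Nl 9.9  Tz -0.02
t: 10.82
tcp_pos: [496.8, -20.2, 52.7]
tool_rot: [0.748, 0.664, -0.001, -0.002]
force: [-19.6, 5.4, 12.8]
grip_width: 15.6
Fx -20.0 Fy 3.0 Fz 12.8  Nr 12.0 Nl 16.3  Tz -0.06
```

```bash
python3 -m pendant '[{"xyz":[0.0002,0.0,-0.0005],"roll":0,"fingers":1},{"xyz":[0.0002,0.0,-0.0005],"roll":0,"fingers":1}]' 4;python3 f.py;python3 -m pendant '[{"xyz":[0,0.0006,0],"roll":0,"fingers":1},{"xyz":[0,0.0012,0],"roll":0,"fingers":1},{"xyz":[0,0.0012,0],"roll":0,"fingers":1}]';python3 f.py; python3 - <<'E'
from cell import eyes
import cv2
im=eyes.snapshot("scene")["img"]
cv2.imwrite("pics/s5.png",cv2.resize(im[190:310,210:350],None,fx=5.5,fy=5,interpolation=cv2.INTER_CUBIC)[:,:,::-1])
E
```

```text
t: 11.08
tcp_pos: [497.3, -20.2, 52.9]
tool_rot: [0.748, 0.664, -0.001, -0.001]
force: [-8.2, 1.7, 2.9]
grip_width: 17.1
Fx -8.4 Fy 0.7 Fz 2.9  Nr 5.4 Nl 6.4  Tz 0.03
t: 11.45
tcp_pos: [498.5, -20.4, 52.8]
tool_rot: [0.748, 0.664, -0.001, -0.001]
force: [-7.2, 1.7, 3.0]
grip_width: 19.9
Fx -7.4 Fy 0.8 Fz 3.0  Nr 4.6 Nl 5.8  Tz -0.04
```

View pics/s5.png

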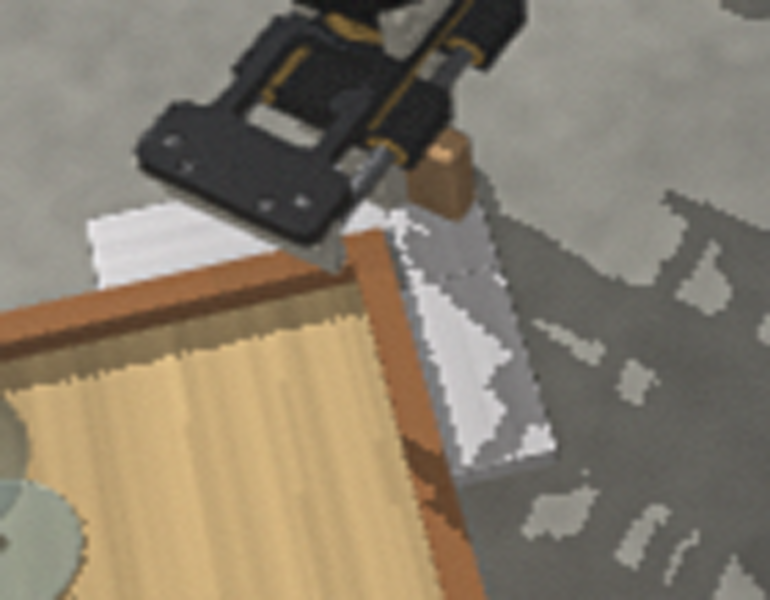

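```bash
python3 -m pendant '[{"xyz":[0,0,-0.0005],"roll":0,"fingers":0.45},{"xyz":[0,0,-0.0005],"roll":0,"fingers":0.45},{"xyz":[0,0,-0.0005],"roll":0,"fingers":0.45}]' 60;python3 f.py;python3 -m pendant '[{"xyz":[0,0.001,0],"roll":0,"fingers":0.45},{"xyz":[0,0.002,0],"roll":0,"fingers":0.45},{"xyz":[0,0.003,0],"roll":0,"fingers":0.45},{"xyz":[0,0.003,0],"roll":0,"fingers":0.45}]';python3 f.py
```

```text
t: 11.88
tcp_pos: [499.7, -20.7, 54.0]
tool_rot: [0.748, 0.664, 0.0, -0.0]
force: [0.5, -0.1, -0.4]
grip_width: 25.3
Fx 0.5 Fy -0.1 Fz -0.4  Nr -0.3 Nl -0.4  Tz 0.01
t: 12.38
tcp_pos: [501.5, -20.9, 54.0]
tool_rot: [0.748, 0.664, -0.001, -0.001]
force: [-16.1, 1.2, 9.4]
grip_width: 26.1
Fx -16.1 Fy -0.7 Fz 9.4  Nr 11.9 Nl 10.9  Tz -0.01
```

Balanced press: 12 N and 11 N on the two rails, with no yaw torque. Now release and lift clear.

```bash
python3 -m pendant '[{"xyz":[0,-0.005,0],"roll":0,"fingers":0.3},{"xyz":[0,-0.007,0],"roll":0,"fingers":0.1},{"xyz":[0,-0.007,0],"roll":0,"fingers":0.1},{"xyz":[0,-0.007,0],"roll":0,"fingers":0.1}]';python3 f.py;python3 -m pendant '[{"xyz":[0,0,-0.02],"roll":0,"fingers":0.1},{"xyz":[0,0,-0.06],"roll":0,"fingers":0.1},{"xyz":[0,0,-0.12],"roll":0,"fingers":0.1},{"xyz":[0,0,-0.12],"roll":0,"fingers":0.1},{"xyz":[-0.2,-0.05,-0.15],"roll":0,"fingers":0.1},{"xyz":[-0.2,-0.05,-0.15],"roll":0,"fingers":0.1},{"xyz":[-0.2,-0.05,-0.15],"roll":0,"fingers":0.1},{"xyz":[-0.2,-0.05,-0.15],"roll":0,"fingers":0.1},{"xyz":[-0.2,-0.05,-0.15],"roll":0,"fingers":0.1}]';python3 f.py; python3 - <<'E'
from cell import eyes
import cv2,numpy as np
a=eyes.snapshot("scene")["img"][190:310,210:350];b=eyes.snapshot("top")["img"][90:210,270:410]
cv2.imwrite("pics/fin.png",np.hstack([cv2.resize(x,None,fx=2.85,fy=4.5 if 0 else 2.85,interpolation=cv2.INTER_CUBIC) for x in(a,b)])[:,:,::-1])
E
```

```text
t: 12.88
tcp_pos: [495.9, -20.2, 54.1]
tool_rot: [0.748, 0.664, 0.0, 0.0]
force: [0.6, -0.4, -0.2]
grip_width: 41.7
Fx 0.6 Fy -0.4 Fz -0.2  Nr -0.2 Nl -0.7  Tz 0.02
t: 14.0
tcp_pos: [422.0, -214.0, 203.4]
tool_rot: [0.749, 0.663, -0.0, -0.0]
force: [0.3, 0.6, -0.3]
grip_width: 41.8
Fx 0.3 Fy 0.6 Fz -0.3  Nr -0.6 Nl 0.2  Tz -0.03
```

View pics/fin.png

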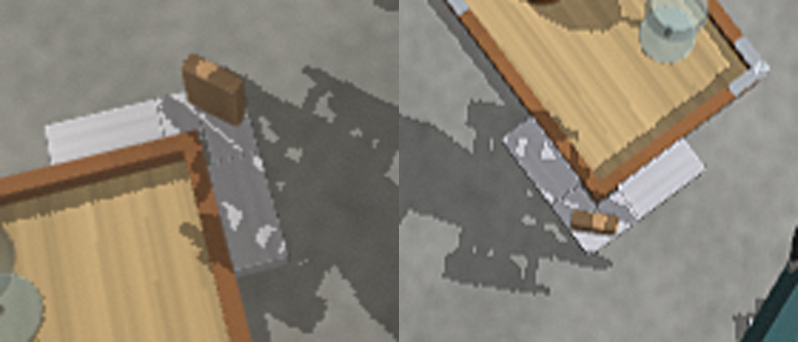

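Both views show the arms against both rails with no visible gap. One numeric check of the outer edges against the rails (should be 40 mm):

```bash
python3 - <<'E'
from cell import eyes
from h import *
s=eyes.snapshot("top");im=s["img"]
t=big(mask(im,(5,90,50),(20,255,255),(270,30,410,162)));P=plane(s,t,25)
O=np.array([521,-18.5]);u=lambda a:np.array([np.cos(np.radians(a)),np.sin(np.radians(a))])
m=cv2.morphologyEx(mask(im,(105,5,50),(150,60,255),(295,120,390,185)),cv2.MORPH_CLOSE,np.ones((3,3)));Q=plane(s,big(m),15)
C=O-56.6*u(-6.8)
for n,a,b in(("left",38.2,255),("right",-51.8,200)):
    r=line(near(P,O+115*u(a),O+b*u(a),6));e=line(near(Q,C,C+148*u(a),6,.1));A=lambda l:np.degrees(np.arctan(l[1][1]/l[1][0]))
    nn=np.array([-r[1][1],r[1][0]]);print(n,"angle rail/edge %.2f %.2f"%(A(r),A(e)),"dist at 0,110:",[abs((C+k*u(a)-r[0])@nn-((C+k*u(a)-e[0])@np.array([-e[1][1],e[1][0]]))*np.sign(e[1]@r[1])).round(1) for k in(40,150)],len(near(Q,C,C+148*u(a),6,.1)))
E
```

```text
left angle rail/edge 37.91 38.25 dist at 0,110: [np.float64(37.5), np.float64(38.2)] 35
right angle rail/edge -50.66 -51.80 dist at 0,110: [np.float64(36.7), np.float64(38.9)] 40
```

The square's edges lie at 38.25° and -51.80°, against 38.20° and -51.79° for the rails as first measured. The distances are 37–39 mm, and masks a pixel off would explain that. Handing in.

```bash
python3 -c "
from cell import finish_job;print(finish_job())"
```

```text
the job is handed in; nothing more can be done
None
```

I gripped the silver square by its wooden handle, carried it to the tray's bare corner and laid it flat on the counter. I slid it home until both rails pushed back, then let go and moved the arm clear. The job was handed in with the robot's clock at about 14 s.

- **Final press:** with the grip released and one finger pushing on the handle, the loads were about 12 N on the right rail and 11 N on the left. There was no yaw torque, so both arms were bearing at once.
- **Pictures after release:** both views show the square flat, with no visible gap on either side.
- **Angles:** the square's outer edges lie at 38.25° and -51.80°, against 38.20° and -51.79° for the rails as first measured.
- **Checks that disagreed:**
  - Refitting the right rail gave -50.7°, about 1.1° off. That fit used only a short stretch of rail, so I trusted the earlier one.
  - The distance from the rails to the square's outer edges read 37–39 mm instead of 40, which I put down to image masks about a pixel off and the 2 mm calibration tolerance.

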